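Cap the sample cup and hold the leak probe on its port

TASK

Put the loose lid on the open steel cup of the white sampler turntable, so that it sits fully down and level on the rim; set it down rather than drop it, and let go. Then take the yellow leak-detector probe out of its stand and hold it upright with its red sprung tip on the green spot on top of the lid, pressing gently so that the tip is pushed in about half way (it must not bottom out hard). Finish while still holding the probe there, and leave the bottle, the jar and the vial where they stand.

Things in the scene. Friction and masses are not known exactly. Their poses are not given: they have to be found in the camera images.
- lid: loose round lid, about 0.12 kg. Origin: centre of its underside, z up. Heights from it: white plug 40 mm across (chamfered foot), 0-6 mm, enters the cup; aluminium disc 66 mm across, 6-12 mm, rests on the rim; round white boss 32 mm across, 12-34 mm, the part to grip. Starts plug down on a round blue mat 84 mm across, 4 mm thick
- spot (a point): centre of the green spot, 16 mm across, on the flat top of the lid's boss, 34 mm above the lid's origin
- cup_rim (a point): centre of the mouth of the upright dark steel cup, at rim height, 75 mm above the bench. Cup fixed on the turntable: 54 mm across outside, bore 46 mm, 45 mm tall. With the lid seated, the lid's origin is 6 mm below this point and the green spot 28 mm above it
- sampler: fixed white round turntable, 200 mm across, top face 30 mm above the bench; it does not turn. Origin: its centre at bench height. The cup's axis is 50 mm from the centre on the -x side of its own frame, on a green ring 72 mm across. Fixed vials, 17 mm tall above the top face, stand near the edge away from the cup
- probe: loose yellow leak probe, 0.11 kg, upright in its stand, z up its axis. Origin: end of the red tip when fully out. Heights from it: red sprung tip 10 mm across, 0-15 mm; steel nozzle 16 mm across, 15-55 mm; black collar 34 mm across, 55-61 mm, rests on the stand's top; round yellow handle 26 mm across, 61-119 mm, the part to grip
- tip (a point): centre of the flat free end of the probe's red sprung tip; it moves with the tip
- plunger (a joint): how far the red tip is pushed into the probe, in m: 0 fully out, 0.012 fully in. Spring of 400 N/m without preload: about 2.4 N at half way (0.006)
- stand: fixed black block, 66 x 66 mm, 80 mm tall, on a grey foot 90 x 90 mm; a vertical round hole 23 mm across, 74 mm deep in the middle of its top, in which the probe hangs by its collar: lift the probe straight up at least 60 mm to clear it. Origin: centre of its underside
- bottle: bystander: amber bottle with red cap, 60 mm across, 120 mm tall, loose; origin at the centre of its underside
- jar: bystander: white jar with blue cap, 56 mm across, 75 mm tall, loose; origin at the centre of its underside
- vial: bystander: small amber vial with aluminium cap, 23 mm across, 48 mm tall, loose; origin at the centre of its underside
Mind the look-alikes: they are no part of the job. What is shaped like the probe but orange is not meant. Of the things that look like the sampler, take the one that is farthest to the robot's right at the start.

How it is judged:
On the way:
1. the lid sits seated and level on the cup, let go (z of lid in the frame of cup_rim between -0.009 and -0.003 m and horizontal distance between lid and cup_rim below 0.006 m and angle between lid's own z axis and vertical below 0.06 rad and contact force between the fingers and lid below 0.1 N), for 0.3 s.
At the end, for the whole second after the job is handed in: Lid on the cup within 3 mm in height, 6 mm off-axis, 0.06 rad tilt, untouched by fingers; probe held off its stand, still, within 0.14 rad of upright, tip within 8 mm of the spot's middle, pressing 0.8-4.6 N, pushed in 2-11.2 mm; bystanders upright, within 30 mm of their starts (all of step 1 and horizontal distance between tip and spot below 0.008 m and distance between tip and spot below 0.01 m and angle between probe's own z axis and vertical below 0.14 rad and contact force between probe and lid between 0.8 and 4.6 N and value of joint plunger between 0.002 and 0.0112 m and contact force between the fingers and probe above 2 N and contact force between probe and stand below 0.1 N and linear speed of probe below 0.02 m/s and angle between each of bottle, jar, vial's own z axis and vertical below 0.2 rad and distance of each of bottle, jar, vial from where it was at the start of the episode below 0.03 m); the arm keeps its last pose, push and grip.
It fails at once if the lid is dropped or thrown (faster than 0.6 m/s, out of the fingers) (linear speed of lid above 0.6 m/s and contact force between the fingers and lid below 0.1 N).
It fails at once if the probe is pressed hard on the lid (over 15 N) (contact force between probe and lid above 15 N).
It fails at once if a bystander is knocked over or pushed away (30 mm) (angle between any of bottle, jar, vial's own z axis and vertical above 0.5 rad or distance of any of bottle, jar, vial from where it was at the start of the episode above 0.03 m).
It also fails if it takes over 51 s, if anything falls off the work surface, if the arm or the gripper's body presses on something with over 40 N, if the wrist force passes 120 N, or if a joint passes its speed limit or range.

ROBOT

A 7-joint arm with a two-finger parallel gripper is mounted at the origin on the work surface. World frame = base frame: x ahead of the robot, y to its left, z up, the work surface at z = 0. Lengths are in m, angles in rad, forces in N, time in s.
With the tool pointing down it reaches from about 0.425 to 0.875 m from the base axis. Payload 4.7 kg.
Tool frame: the origin (TCP) lies at the very end of the fingers, on their centre line; the grasp point (between the pads) lies 19 mm behind it; z points along the fingers, y is the line along which they close (so a half turn about z gives the same grasp; the last joint's range is limited). The gripper opens to 87 mm and grips with 3 to 60 N. Pads are 19 mm wide; open, the fingers measure 117 mm over their backs; the gripper's body (75 mm by 190 mm) begins 51 mm behind the grasp point.
Start: joints at [-1.266, 0.321, -0.07, 1.45, 0.023, 1.371, -0.057], TCP at [0.186, 0.623, 0.223] pointing down, gripper open.
Joint ranges: [-2.86, 2.86], [-0.3, 2.09], [-1.38, 1.24], [0.06, 2.45], [-1.56, 4.7], [0.09, 2.05], [-2.69, 2.69]. Speed limits (rad/s): [2.57, 2.57, 3.14, 3.14, 3.14, 3.14, 3.14].

INTERFACE

Orientations are given as [roll, pitch, yaw] about the fixed x, y, z axes, in that order (R = Rz(yaw) Ry(pitch) Rx(roll)).
In Python, from cell import bot gives the robot as it stands.
- The arm moves only by the tool move_tool, called after ">>>" in YAML: its name, and indented under it one key for each argument. Schema: {"type":"object","properties":{"segments":{"type":"array","items":{"type":"number"},"minItems":4,"maxItems":48},"jaw":{"type":"number"},"grip_force":{"type":"number"},"only":{"type":"string"},"quiet":{"type":"boolean"},"lines":{"type":"string"}},"required":["segments"],"additionalProperties":false}. segments is one flat list of numbers that holds 1 to 12 rows one after another, with no inner brackets; each row has 4 numbers: dx, dy, dz in m, then a turn about the tool's z in rad; each row shifts and turns the commanded pose from where the row before left it, along the tool's axes as they then stand; what a row does not reach is not made up. A row lasts 1/8 s, in which the tool goes at most 0.0625 m and 0.188 rad, less where a joint would pass 70% of its speed; a pose out of reach is approached as far as the arm can. jaw is the finger opening in m, set as the call begins (left out keeps the last). The fingers move at their own pace and stop on an object; grip_force is the grip in N (left out, the last holds). Time passes only in rows, so rows that do not move let the fingers close. The tool returns the time, the measured TCP pose, the force, the opening and the grip force at its end. only (a regular expression) keeps the lines of the reply that match it, lines (a string "A,B") keeps lines A to B, and quiet returns only ok. Input that does not fit is refused with a message, and nothing moves.
- bot.get_obs(): the state, without advancing time (a new reading comes with each control period).
- bot.camera(name): name is "scene" or "top" or "wrist"; returns (picture, depth): 480x640x3 uint8, blue, green, red; 480x640 float32, m along the optical axis (not along the pixel's ray), 0 where there is no reading.
- bot.calibration(name): a dict with "fx", "fy", "cx", "cy" (pixels), "k1" (the pictures are not rectified: a ray, as slopes to the right and down, at radius r is drawn at 1 + k1 r^2 times it, then the intrinsics apply), "rvec" (rotation vector, rad) and "tvec" (3), from world to camera coordinates, as OpenCV has them; the wrist camera has in their place "mount" (4x4, takes a point from camera to tool coordinates, whose origin is the TCP and whose axes are the flange's). Camera axes: x right, y down, z forward; pixel columns grow to the right and rows downward; lengths in m; the calibration is good to about 2 mm. A picture is of the moment at which its call begins: read the wrist's pose just before it. calibration takes no time and is no camera call.
- bot.job_done(): hands the job in; it is judged then, once.
The state is a dict: "t": time; "joints": joint angles; "qvel": joint speeds; "joint_efforts": joint torques, N m; "ee_pos": TCP position; "ee_rot": TCP orientation; "force": force on the tool from outside, world axes, zero at the start; "wrist_torque": the same for the moment, N m; "width": finger opening in m; "gripper_force": force on a finger pad.
Only numpy, scipy, OpenCV 4.12 (cv2) and the standard library are available. Lean on these libraries where they do the work, as an engineer would, in place of code of your own. Each camera call takes 0.05 s, during which the arm holds its last target. There are 200 camera calls.

## Working session

There is one attempt and no reset: what is moved stays moved. The work goes in short steps, Python scripts to look and compute and a tool call to move; the robot and the scene stay as the last step left them, time stands still between calls to the robot, and variables do not carry over. Pictures are saved under pics/ and viewed, at most 10 in all, crops included, and the job is handed in when it is done.

```bash
ls; mkdir -p pics
```

Create h.py:
```python
import numpy as np, cv2
from scipy.spatial.transform import Rotation as R
from cell import bot
def snap(n):
    o=bot.get_obs(); im,d=bot.camera(n); return o,im,d
def cam(n,o):
    """camera->world 4x4"""
    c=bot.calibration(n); T=np.eye(4)
    if n=="wrist":
        e=o["ee_rot"]; B=np.eye(4); B[:3,:3]=R.from_euler("xyz",e).as_matrix(); B[:3,3]=o["ee_pos"]
        return c,B@np.array(c["mount"])
    M=cv2.Rodrigues(np.array(c["rvec"],float))[0]; T[:3,:3]=M.T; T[:3,3]=-M.T@np.array(c["tvec"]).ravel(); return c,T
def ray(c,T,u,v):
    x=(u-c["cx"])/c["fx"]; y=(v-c["cy"])/c["fy"]; a,b=x,y
    for _ in range(20):
        s=1+c["k1"]*(a*a+b*b); a,b=x/s,y/s
    return T[:3,3],T[:3,:3]@np.array([a,b,1.])
def at_z(c,T,u,v,z):
    p,d=ray(c,T,u,v); return p+d*(z-p[2])/d[2]
def at_d(c,T,u,v,dep):
    p,d=ray(c,T,u,v); return p+d*dep
def tri(rs):
    A=np.zeros((3,3));b=np.zeros(3)
    for p,d in rs:
        d=d/np.linalg.norm(d);P=np.eye(3)-np.outer(d,d);A+=P;b+=P@p
    return np.linalg.solve(A,b)
```

Run:
```python
from h import *
for n in("scene","top"):
    o,im,d=snap(n); cv2.imwrite(f"pics/{n}0.png",im); np.save(f"{n}0.npy",d)
    c,T=cam(n,o); print(n,T[:3,3].round(3),T[:3,2].round(2),c["fx"],c["k1"])
print(o)
```

```text
pics
scene [ 0.935 -0.212  0.962] [-0.45  0.27 -0.85] 489.81614074262575 -0.0032264364154550996
top [0.246 0.078 1.172] [ 0.19  0.01 -0.98] 540.2007023840622 -0.00019755070598805925
{'t': 0.05, 'joints': array([-1.26589895,  0.32179644, -0.07005633,  1.45164894,  0.02258181,
        1.37080249, -0.05691418]), 'qvel': array([ 3.54778509e-05, -6.86253569e-04,  1.43350229e-03, -2.11997127e-03,
        1.16482086e-04,  1.34125616e-03, -7.17565629e-04]), 'joint_efforts': array([ 1.92099442e-04, -4.92990875e+01, -4.06197477e-01, -3.13709307e+01,
       -6.42533298e-02,  3.96576547e-02,  7.75256262e-05]), 'ee_pos': array([0.18626817, 0.62217161, 0.22149162]), 'ee_rot': array([-3.13972581e+00,  8.90416086e-05,  2.85078060e+00]), 'force': array([-0.28879088,  0.78117959, -0.22213744]), 'wrist_torque': array([-0.00678212,  0.01808924, -0.03531113]), 'gripper_force': 0.0, 'width': 0.08706223154007364}
```

View pics/scene0.png

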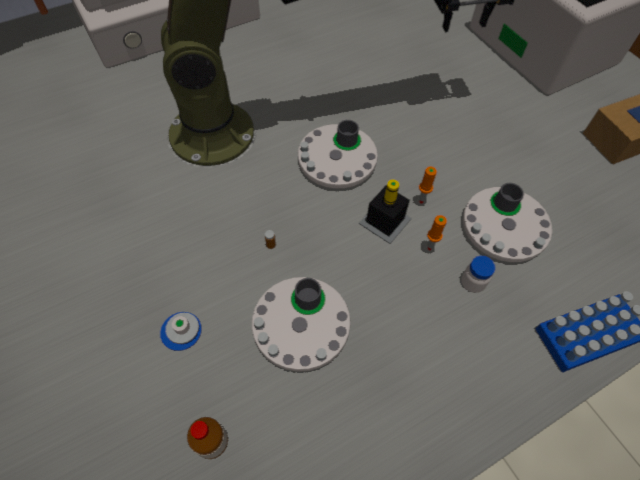

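View pics/top0.png

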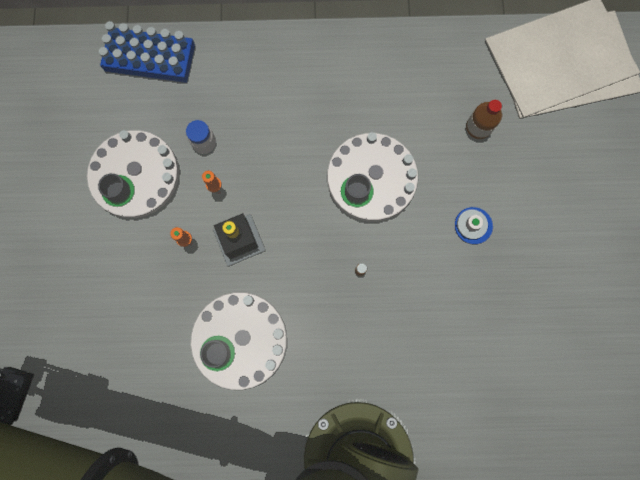

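Scene picture: turntables at (338,155), (507,223) and (300,322); lid with green spot at (180,324); yellow probe at (392,185), orange look-alikes at (428,178) and (437,226). In the top picture (up = +x, left = +y) the turntables are at (132,174), (239,341) and (372,177). The last is farthest to the robot's right (lowest y), so it is the one meant. The yellow probe is at (230,229), the orange ones at (211,181) and (181,237). Next I confirm these in an enlarged crop.

Run:
```python
import cv2,numpy as np
s=cv2.imread("pics/scene0.png");t=cv2.imread("pics/top0.png")
def cr(im,u,v,h=25,k=5):
    c=cv2.resize(im[v-h:v+h,u-h:u+h],None,fx=k,fy=k,interpolation=cv2.INTER_CUBIC)
    for i in range(0,2*h,10):
        cv2.putText(c,str(u-h+i),(i*k,9),0,.33,(0,255,255),1);cv2.putText(c,str(v-h+i),(0,i*k+9),0,.33,(255,255,0),1)
        c[:, i*k]=c[:,i*k]//2;c[i*k]=c[i*k]//2
    return c
a=np.hstack([cr(s,180,325),cr(s,308,293),cr(s,391,195)])
b=np.hstack([cr(t,474,225),cr(t,357,190),cr(t,232,233)])
cv2.imwrite("pics/crop.png",np.vstack([a,b]))
```

```text
(no output)
```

View pics/crop.png

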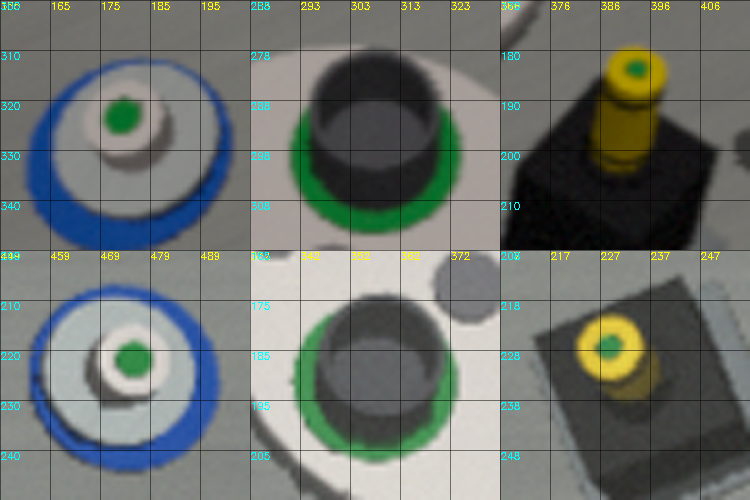

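Run:
```python
from h import *
S=cam("scene",None);T=cam("top",None)
for n,a,b in [("lid",(179.6,323.2),(475.6,221.8)),("rim",(308.2,289),(358,184.5)),("probe",(393.2,183.8),(228.8,227.4)),
  ("bottle",(200,429),(495,106)),("jar",(482,267),(198,131)),("vial",(270,234),(362,268))]:
    rs=[ray(*S,*a),ray(*T,*b)]; p=tri(rs)
    print(n,p.round(4),[round(float(np.linalg.norm(np.cross(d/np.linalg.norm(d),p-o))),4) for o,d in rs])
o=bot.get_obs(); c=bot.calibration("wrist"); print(np.array(c["mount"]).round(3),c["fx"])
```

```text
lid [ 0.4796 -0.2666  0.0357] [0.001, 0.001]
rim [ 0.5566 -0.0146  0.0755] [0.0008, 0.0008]
probe [0.4572 0.246  0.141 ] [0.0012, 0.0012]
bottle [ 0.7081 -0.3007  0.1157] [0.0017, 0.0017]
jar [0.6863 0.3265 0.068 ] [0.0009, 0.0009]
vial [ 0.3844 -0.0178  0.0453] [0.0022, 0.0022]
[[-0.    -0.953 -0.303  0.084]
 [ 1.     0.    -0.    -0.   ]
 [ 0.    -0.303  0.953 -0.162]
 [ 0.     0.     0.     1.   ]] 363.9224007516092
```

Add to h.py:
```python
def sim(p,yaw,rows):
    """tool pointing down"""
    p=np.array(p,float)
    for dx,dy,dz,t in rows:
        p=p+[np.cos(yaw)*dx+np.sin(yaw)*dy,np.sin(yaw)*dx-np.cos(yaw)*dy,-dz]; yaw-=t
    return p.round(4),round(yaw,4)
def togo(o,x,y,z):
    yaw=o["ee_rot"][2]; d=np.array([x,y,z])-o["ee_pos"]
    return np.round([np.cos(yaw)*d[0]+np.sin(yaw)*d[1],np.sin(yaw)*d[0]-np.cos(yaw)*d[1],-d[2]],4),o["ee_rot"].round(4)
```

Run:
```python
from h import *
o=bot.get_obs()
print(sim(o["ee_pos"],o["ee_rot"][2],[[-.061,-.005,0,.105]]*12))
```

```text
(array([0.5859, 0.0633, 0.2216]), np.float64(1.5908))
```

>>> move_tool:
  segments: [-0.061, -0.005, 0, 0.105, -0.061, -0.005, 0, 0.105, -0.061, -0.005, 0, 0.105, -0.061, -0.005, 0, 0.105, -0.061, -0.005, 0, 0.105, -0.061, -0.005, 0, 0.105, -0.061, -0.005, 0, 0.105, -0.061, -0.005, 0, 0.105, -0.061, -0.005, 0, 0.105, -0.061, -0.005, 0, 0.105, -0.061, -0.005, 0, 0.105, -0.061, -0.005, 0, 0.105]
  jaw: 0.087

```text
t: 1.6
ee_pos: [0.586, 0.0617, 0.2221]
ee_rot: [-3.141, 0.0, 1.587]
force: [1.3, 0.5, 0.1]
width: 0.0871
gripper_force: 0.0
```

>>> move_tool:
  segments: [-0.03, -0.01, 0, 0, -0.03, -0.01, 0, 0, 0, 0, 0, 0, 0, 0, 0, 0]

```text
t: 2.1
ee_pos: [0.5673, 0.0046, 0.2223]
ee_rot: [-3.141, -0.001, 1.592]
force: [-0.4, 0.4, 0.3]
width: 0.0868
gripper_force: 0.0
```

Run:
```python
from h import *
import pickle
o,im,d=snap("wrist");cv2.imwrite("pics/w1.png",im);pickle.dump((o,im,d),open("w1.pkl","wb"));print(o["ee_pos"],o["ee_rot"],o["qvel"].round(3))
```

```text
[0.56730697 0.00461224 0.22233225] [-3.14142344e+00 -8.73559536e-04  1.59179012e+00] [-0.014  0.007 -0.015 -0.007 -0.002  0.002  0.002]
```

View pics/w1.png

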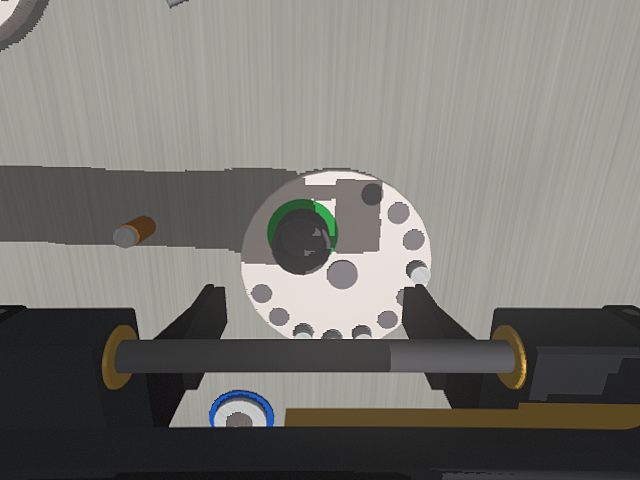

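The wrist picture shows the cup mouth at about (302,243) inside its green ring (302,228), the vial at (133,233), and the lid cut off at (240,410). I fit the rim from this depth image.

Add to h.py:
```python
def cloud(n,o,d):
    c,T=cam(n,o); v,u=np.mgrid[0:480,0:640]
    K=np.array([[c["fx"],0,c["cx"]],[0,c["fy"],c["cy"]],[0,0,1]])
    uv=cv2.undistortPoints(np.stack([u,v],-1).reshape(-1,1,2).astype(float),K,np.array([c["k1"],0,0,0,0])).reshape(480,640,2)
    P=np.dstack([uv,np.ones((480,640))])*d[...,None]
    return P@T[:3,:3].T+T[:3,3]
def circ(P,c0,r,z0,z1,d):
    m=(d>0)&(np.hypot(P[...,0]-c0[0],P[...,1]-c0[1])<r)&(P[...,2]>z0)&(P[...,2]<z1)
    q=P[m]; h=cv2.convexHull(q[:,:2].astype(np.float32)); (x,y),rr=cv2.minEnclosingCircle(h)
    return np.round([x,y,rr,np.median(q[:,2]),len(q)],4), q[:,:2].mean(0).round(4)
```

Run:
```python
from h import *
import pickle
o,im,d=pickle.load(open("w1.pkl","rb"))
P=cloud("wrist",o,d)
for z0,z1 in((.066,.085),(.07,.08),(.072,.078)): print(circ(P,(.5566,-.0146),.04,z0,z1,d))
for r in((302,215),(302,245),(280,262)): print(P[r[1],r[0]].round(4))
for n in("scene","top"):
    dd=np.load(n+"0.npy");Q=cloud(n,None,dd);print(n,circ(Q,(.5566,-.0146),.04,.07,.085,dd),circ(Q,(.4796,-.2666),.025,.03,.045,dd),circ(Q,(.4572,.246),.025,.13,.16,dd))
print(sim(o["ee_pos"],o["ee_rot"][2],[[-.055,-.006,0,.105]]*5), togo(o,.4796,-.2666,.15))
```

```text
(array([ 5.561e-01, -1.540e-02,  2.710e-02,  7.400e-02,  9.780e+02]), array([ 0.5558, -0.0154]))
(array([ 5.561e-01, -1.540e-02,  2.710e-02,  7.420e-02,  8.470e+02]), array([ 0.5558, -0.0149]))
(array([ 5.561e-01, -1.540e-02,  2.710e-02,  7.430e-02,  7.690e+02]), array([ 0.5559, -0.0147]))
[0.5561 0.0112 0.061 ]
[ 0.5557 -0.0263  0.0341]
[ 0.537  -0.0296  0.075 ]
scene (array([ 5.568e-01, -1.490e-02,  2.740e-02,  7.450e-02,  1.850e+02]), array([ 0.5568, -0.0151])) (array([ 4.813e-01, -2.656e-01,  1.660e-02,  3.830e-02,  2.120e+02]), array([ 0.4824, -0.2656])) (array([4.585e-01, 2.451e-01, 1.430e-02, 1.432e-01, 1.340e+02]), array([0.4613, 0.2436]))
top (array([ 5.54e-01, -1.64e-02,  2.74e-02,  7.38e-02,  1.53e+02]), array([ 0.5539, -0.0153])) (array([ 4.791e-01, -2.665e-01,  1.620e-02,  3.710e-02,  1.770e+02]), array([ 0.4787, -0.2662])) (array([4.562e-01, 2.440e-01, 1.340e-02, 1.428e-01, 1.510e+02]), array([0.4552, 0.2435]))
(array([ 0.4871, -0.2569,  0.2223]), np.float64(1.0668)) (array([-0.2693, -0.0934,  0.0723]), array([-3.1414e+00, -9.0000e-04,  1.5918e+00]))
```

>>> move_tool:
  segments: [-0.055, -0.006, 0, 0.105, -0.055, -0.006, 0, 0.105, -0.055, -0.006, 0, 0.105, -0.055, -0.006, 0, 0.105, -0.055, -0.006, 0, 0.105, 0, 0, 0.02, 0, 0, 0, 0.02, 0, 0, 0, 0, 0]

```text
t: 3.15
ee_pos: [0.4866, -0.2563, 0.1811]
ee_rot: [-3.138, 0.001, 1.068]
force: [0.3, 0.3, 0.4]
width: 0.0871
gripper_force: 0.0
```

Run:
```python
from h import *
o,im,d=snap("wrist");P=cloud("wrist",o,d)
print(circ(P,(.480,-.266),.025,.03,.045,d)[0],circ(P,(.480,-.266),.05,.011,.02,d)[0]);print(*togo(o,.48,-.266,.019))
```

```text
[ 4.806e-01 -2.669e-01  1.610e-02  3.750e-02  1.018e+03] [ 4.803e-01 -2.669e-01  3.310e-02  1.540e-02  2.605e+03]
[-0.0116 -0.0011  0.1621] [-3.1384e+00  6.0000e-04  1.0680e+00]
```

>>> move_tool:
  segments: [-0.012, 0, 0.05, 0, 0, 0, 0.05, 0, 0, 0, 0.03, 0, 0, 0, 0.02, 0, 0, 0, 0.012, 0, 0, 0, 0, 0, 0, 0, 0, 0]

```text
t: 4.08
ee_pos: [0.4819, -0.269, 0.0217]
ee_rot: [3.14, -0.0, 1.066]
force: [0.0, 1.0, -0.2]
width: 0.0872
gripper_force: 0.0
```

```bash
python3 -c "
from h import *;print(*togo(bot.get_obs(),.4805,-.2669,.0185))"
```

```text
[ 0.0012 -0.0023  0.0032] [ 3.1396e+00 -5.0000e-04  1.0659e+00]
```

>>> move_tool:
  segments: [0.001, -0.002, 0.003, 0, 0, 0, 0, 0, 0, 0, 0, 0]

```text
t: 4.45
ee_pos: [0.4798, -0.2667, 0.0177]
ee_rot: [3.141, -0.0, 1.066]
force: [0.7, 0.1, -0.2]
width: 0.0866
gripper_force: 0.0
```

>>> move_tool:
  segments: [0, 0, 0, 0, 0, 0, 0, 0, 0, 0, 0, 0, 0, 0, 0, 0, 0, 0, 0, 0, 0, 0, 0, 0]
  jaw: 0.028
  grip_force: 15

```text
t: 5.2
ee_pos: [0.4797, -0.2668, 0.0176]
ee_rot: [3.142, -0.0, 1.066]
force: [0.1, -0.5, 0.3]
width: 0.0352
gripper_force: 0.0
```

>>> move_tool:
  segments: [0, 0, 0, 0, 0, 0, 0, 0, 0, 0, 0, 0]
  jaw: 0.028
  grip_force: 15

```text
t: 5.58
ee_pos: [0.4797, -0.2667, 0.0175]
ee_rot: [3.142, -0.0, 1.066]
force: [0.0, 0.4, -1.0]
width: 0.0315
gripper_force: 15.0
```

>>> move_tool:
  segments: [0, 0, -0.02, 0, 0, 0, -0.04, 0, 0, 0, -0.05, 0, 0, 0, -0.03, 0, 0, 0, 0, 0]

```text
t: 6.2
ee_pos: [0.4814, -0.2679, 0.1611]
ee_rot: [3.135, -0.002, 1.065]
force: [0.1, 0.1, -1.7]
width: 0.0312
gripper_force: 15.0
```

```bash
python3 -c "
from h import *;o=bot.get_obs();print(*togo(o,.556,-.0152,.16));print(sim(o['ee_pos'],o['ee_rot'][2],[[.05,.005,0,-.1]]*5))"
```

```text
[ 0.2572 -0.057   0.0011] [ 3.1355e+00 -2.0000e-03  1.0655e+00]
(array([ 0.5794, -0.0393,  0.1611]), np.float64(1.5655))
```

>>> move_tool:
  segments: [0.05, 0.002, 0, -0.1, 0.05, 0.002, 0, -0.1, 0.05, 0.002, 0, -0.1, 0.05, 0.002, 0, -0.1, 0.05, 0.002, 0, -0.1, 0, 0, 0, 0, 0, 0, 0, 0]

```text
t: 7.08
ee_pos: [0.5626, -0.0343, 0.1566]
ee_rot: [-3.14, 0.001, 1.565]
force: [-0.8, -0.5, -1.5]
width: 0.0317
gripper_force: 15.0
```

Run:
```python
from h import *
o,im,d=snap("wrist");cv2.imwrite("pics/w2.png",im);P=cloud("wrist",o,d)
print(*togo(o,.556,-.0152,.1))
e=o["ee_pos"];print(e,circ(P,e[:2],.045,e[2]-.011,e[2]+.002,d))
print(circ(P,(.556,-.0152),.04,.07,.08,d))
```

```text
[ 0.0191 -0.0067  0.0566] [-3.1397e+00  1.1000e-03  1.5653e+00]
[ 0.5625899  -0.03434079  0.15659826] (array([ 5.623e-01, -3.350e-02,  3.300e-02,  1.545e-01,  5.146e+03]), array([ 0.5624, -0.016 ]))
(array([ 5.558e-01, -1.530e-02,  2.690e-02,  7.410e-02,  9.510e+02]), array([ 0.5544, -0.0055]))
```

View pics/w2.png

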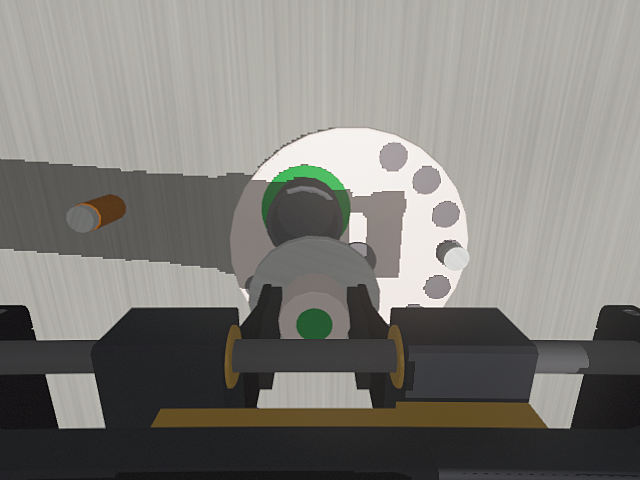

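The picture shows the lid held level (spot at (314,323)) beside the cup mouth (305,215).

>>> move_tool:
  segments: [0.009, -0.0032, 0.01, 0, 0.009, -0.0032, 0.02, 0, 0, 0, 0.02, 0, 0, 0, 0.006, 0, 0, 0, 0, 0, 0, 0, 0, 0]

```text
t: 7.88
ee_pos: [0.5577, -0.0159, 0.1023]
ee_rot: [3.14, -0.0, 1.565]
force: [-0.2, -0.0, -1.8]
width: 0.0322
gripper_force: 15.0
```

```bash
python3 -c "
from h import *;o=bot.get_obs();print(*togo(o,.5563,-.0161,.0826))"
```

```text
[-0.0002 -0.0014  0.0197] [ 3.1402e+00 -2.0000e-04  1.5652e+00]
```

>>> move_tool:
  segments: [0, -0.0014, 0.006, 0, 0, 0, 0.006, 0, 0, 0, 0.003, 0, 0, 0, 0, 0, 0, 0, 0, 0]

```text
t: 8.5
ee_pos: [0.5559, -0.0156, 0.0866]
ee_rot: [3.141, 0.0, 1.566]
force: [0.5, -0.8, -1.2]
width: 0.0321
gripper_force: 15.0
```

```bash
python3 -c "
from h import *;o=bot.get_obs();print(*togo(o,.5563,-.0161,.0826))"
```

```text
[-0.0005  0.0004  0.004 ] [3.1414 0.     1.5658]
```

>>> move_tool:
  segments: [0, 0, 0.002, 0, 0, 0, 0.0015, 0, 0, 0, 0.001, 0, 0, 0, 0, 0, 0, 0, 0, 0]

```text
t: 9.12
ee_pos: [0.5557, -0.0156, 0.0825]
ee_rot: [-3.142, -0.0, 1.566]
force: [-3.1, 0.3, 4.6]
width: 0.0315
gripper_force: 15.0
```

```bash
python3 -c "
from h import *;o=bot.get_obs();print(*togo(o,.5563,-.0161,.0826))"
```

```text
[-0.0005  0.0006 -0.0001] [-3.1416e+00 -3.0000e-04  1.5658e+00]
```

>>> move_tool:
  segments: [0, 0, 0, 0, 0, 0, 0, 0, 0, 0, 0, 0, 0, 0, 0, 0]
  jaw: 0.06

```text
t: 9.62
ee_pos: [0.5558, -0.0156, 0.0819]
ee_rot: [3.142, 0.0, 1.566]
force: [-0.9, 0.2, 0.2]
width: 0.058
gripper_force: 0.0
```

>>> move_tool:
  segments: [0, 0, -0.02, 0, 0, 0, -0.05, 0, 0, 0, -0.05, 0, 0, 0, -0.03, 0, 0, 0, 0, 0, 0, 0, 0, 0]

```text
t: 10.38
ee_pos: [0.5552, -0.0155, 0.231]
ee_rot: [-3.14, 0.0, 1.566]
force: [-0.3, 0.1, -0.0]
width: 0.06
gripper_force: 0.0
```

Run:
```python
from h import *
o,im,d=snap("wrist");P=cloud("wrist",o,d)
print(circ(P,(.556,-.015),.025,.095,.11,d)[0],circ(P,(.556,-.015),.045,.076,.088,d)[0])
m=(np.hypot(P[...,0]-.556,P[...,1]+.015)<.031)&(abs(P[...,2]-.081)<.006)&(d>0);q=P[m]
A=np.c_[q[:,:2]-q[:,:2].mean(0),np.ones(len(q))];print("plane",np.linalg.lstsq(A,q[:,2],rcond=None)[0].round(4))
hsv=cv2.cvtColor(im,cv2.COLOR_BGR2HSV);g=(hsv[...,0]>45)&(hsv[...,0]<80)&(hsv[...,1]>100)&(abs(P[...,2]-.103)<.008);print("spot",P[g].mean(0).round(4),g.sum())
print(sim(o["ee_pos"],o["ee_rot"][2],[[.056,.002,0,-.1]]*5),*togo(o,.457,.244,.2))
```

```text
[ 5.559e-01 -1.530e-02  1.600e-02  1.026e-01  1.135e+03] [ 5.558e-01 -1.540e-02  3.310e-02  8.050e-02  2.959e+03]
plane [0.0015 0.0019 0.0806]
spot [ 0.5546 -0.0144  0.103 ] 152
(array([0.5112, 0.2583, 0.231 ]), np.float64(2.0659)) [ 0.2591 -0.0995  0.031 ] [-3.1402  0.      1.5659]
```

>>> move_tool:
  segments: [0.052, -0.009, 0, -0.1, 0.052, -0.009, 0, -0.1, 0.052, -0.009, 0, -0.1, 0.052, -0.009, 0, -0.1, 0.052, -0.009, 0, -0.1, 0, 0, 0, 0, 0, 0, 0, 0]
  jaw: 0.055

```text
t: 11.3
ee_pos: [0.4619, 0.2275, 0.2309]
ee_rot: [-3.14, 0.001, 2.065]
force: [0.5, 0.3, -0.4]
width: 0.0549
gripper_force: 0.0
```

Run:
```python
from h import *
o,im,d=snap("wrist");P=cloud("wrist",o,d)
print(o["ee_pos"],circ(P,(.457,.244),.03,.135,.152,d)[0],circ(P,(.457,.244),.025,.082,.092,d)[0],circ(P,(.457,.244),.06,.07,.0825,d)[0])
print(*togo(o,.457,.244,.2))
hsv=cv2.cvtColor(im,cv2.COLOR_BGR2HSV);g=(hsv[...,0]>45)&(hsv[...,0]<80)&(hsv[...,1]>100)&(P[...,2]>.09)&(d>0)
n,l,s,cc=cv2.connectedComponentsWithStats(g.astype(np.uint8))
for i in range(1,n):
    if s[i,4]>15: print(P[l==i].mean(0).round(4),s[i,4])
D=np.load("top0.npy");Q=cloud("top",None,D)
for u,v in((211,176),(178,233)): print(Q[v,u].round(3))
```

```text
[0.46189498 0.22749979 0.23087646] [4.576e-01 2.455e-01 1.340e-02 1.434e-01 1.072e+03] [4.580e-01 2.455e-01 1.700e-02 8.550e-02 3.230e+02] [4.577e-01 2.453e-01 4.640e-02 7.950e-02 3.990e+03]
[0.0168 0.0035 0.0309] [-3.1396e+00  9.0000e-04  2.0654e+00]
[0.4528 0.3538 0.119 ] 179
[0.4575 0.2454 0.1441] 137
[0.5693 0.2931 0.1192] 117
[0.568 0.286 0.118]
[0.452 0.35  0.117]
```

>>> move_tool:
  segments: [0.0178, 0.0048, 0, 0, 0, 0, 0.02, 0, 0, 0, 0.03, 0, 0, 0, 0, 0, 0, 0, 0, 0]

```text
t: 11.98
ee_pos: [0.4585, 0.2467, 0.183]
ee_rot: [3.141, -0.0, 2.065]
force: [-0.4, 0.3, 0.3]
width: 0.0551
gripper_force: 0.0
```

```bash
python3 -c "
from h import *;o=bot.get_obs();print(*togo(o,.4577,.2455,.0905))"
```

```text
[-0.0007 -0.0012  0.0925] [ 3.1405e+00 -2.0000e-04  2.0653e+00]
```

>>> move_tool:
  segments: [-0.0007, -0.0012, 0.03, 0, 0, 0, 0.03, 0, 0, 0, 0.02, 0, 0, 0, 0.01, 0, 0, 0, 0.002, 0, 0, 0, 0, 0, 0, 0, 0, 0]

```text
t: 12.85
ee_pos: [0.4578, 0.2454, 0.091]
ee_rot: [3.14, -0.0, 2.066]
force: [-0.7, -0.2, 0.0]
width: 0.0548
gripper_force: 0.0
```

```bash
python3 -c "
from h import *;o=bot.get_obs();print(*togo(o,.4577,.2455,.0905))"
```

```text
[ 0.0001 -0.0001  0.0005] [ 3.1399e+00 -3.0000e-04  2.0658e+00]
```

>>> move_tool:
  segments: [0, 0, 0, 0, 0, 0, 0, 0, 0, 0, 0, 0, 0, 0, 0, 0, 0, 0, 0, 0, 0, 0, 0, 0]
  jaw: 0.022
  grip_force: 25

```text
t: 13.6
ee_pos: [0.4573, 0.2451, 0.0901]
ee_rot: [3.141, 0.0, 2.066]
force: [0.6, -0.1, -0.5]
width: 0.0255
gripper_force: 25.0
```

>>> move_tool:
  segments: [0, 0, 0, 0, 0, 0, -0.01, 0, 0, 0, -0.03, 0, 0, 0, -0.04, 0, 0, 0, -0.04, 0, 0, 0, -0.02, 0, 0, 0, 0, 0, 0, 0, 0, 0]

```text
t: 14.6
ee_pos: [0.4566, 0.2446, 0.2291]
ee_rot: [-3.14, 0.0, 2.066]
force: [-0.3, 0.9, -1.4]
width: 0.0259
gripper_force: 25.0
```

Run:
```python
from h import *
o,im,d=snap("wrist");P=cloud("wrist",o,d);e=o["ee_pos"]
print(e,circ(P,e[:2],.03,e[2]+.045,e[2]+.06,d)[0])
print(*togo(o,.5559,-.0153,.2),sim(e,o["ee_rot"][2],[[-.052,.009,0,.1]]*5))
```

```text
[0.45657635 0.24464437 0.22907716] [4.544e-01 2.478e-01 2.370e-02 2.822e-01 2.957e+03]
[-0.2759 -0.0361  0.0291] [-3.1399e+00  1.0000e-04  2.0658e+00] (array([0.574 , 0.0113, 0.2291]), np.float64(1.5658))
```

>>> move_tool:
  segments: [-0.0565, 0.0045, 0, 0.1, -0.0565, 0.0045, 0, 0.1, -0.0565, 0.0045, 0, 0.1, -0.0565, 0.0045, 0, 0.1, -0.0565, 0.0045, 0, 0.1, 0, 0, 0.02, 0, 0, 0, 0, 0, 0, 0, 0, 0]

```text
t: 15.65
ee_pos: [0.5596, -0.0149, 0.2097]
ee_rot: [-3.141, -0.0, 1.568]
force: [0.4, -0.8, 0.1]
width: 0.0251
gripper_force: 25.0
```

Run:
```python
from h import *
o,im,d=snap("wrist");cv2.imwrite("pics/w3.png",im);e=o["ee_pos"]
print(*togo(o,.5559,-.0153,.19))
_,a,da=snap("scene");cv2.imwrite("pics/s3.png",cv2.resize(a[210:350,230:400],None,fx=4,fy=4,interpolation=cv2.INTER_CUBIC))
```

```text
[-0.0004 -0.0037  0.0197] [-3.1405e+00 -1.0000e-04  1.5678e+00]
```

View pics/s3.png

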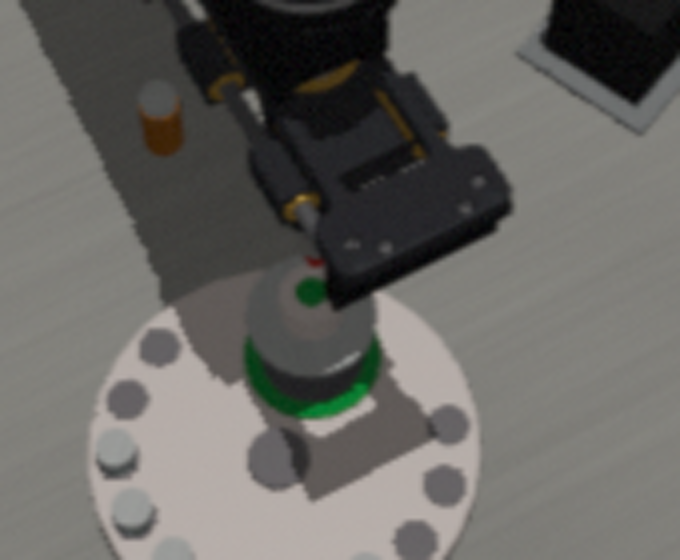

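View pics/w3.png

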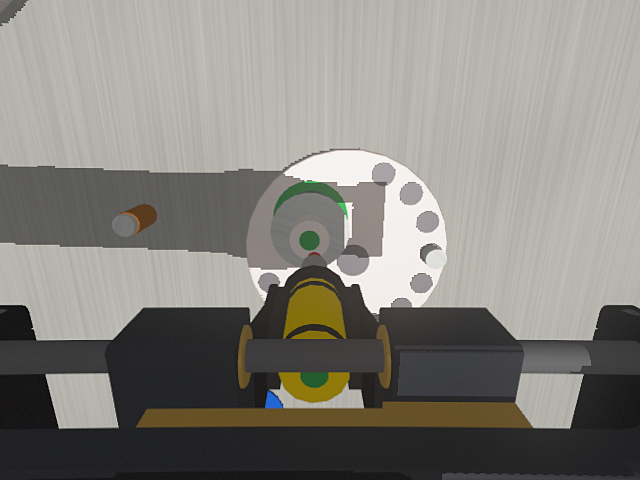

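Scene crop: red tip at about (315,260), full-image (308.8,275), just above the lid's green spot at (312,291). Wrist picture: probe upright, tip end at (314,256), spot at (309,240).

Run:
```python
from h import *
o=bot.get_obs();e=o["ee_pos"];print(e)
z=e[2]-.065
print(at_z(*cam("wrist",o),314,255,z+.003),at_z(*cam("scene",o),308.8,275,z+.004), at_z(*cam("wrist",o),309.5,240,.103), at_z(*cam("wrist",o),314,378,z+.119))
```

```text
[ 0.56006977 -0.01491336  0.21044497]
[ 0.55989168 -0.01142359  0.14844497] [ 0.56379776 -0.01545969  0.14944497] [ 0.55646395 -0.01528282  0.103     ] [ 0.55970895 -0.01580767  0.26444497]
```

>>> move_tool:
  segments: [-0.0004, -0.0037, 0.01, 0, 0, 0, 0.01, 0, 0, 0, 0.008, 0, 0, 0, 0, 0, 0, 0, 0, 0]

```text
t: 16.38
ee_pos: [0.5563, -0.0165, 0.1822]
ee_rot: [3.141, 0.0, 1.566]
force: [0.2, 0.0, -0.3]
width: 0.0253
gripper_force: 25.0
```

```bash
python3 -c "
from h import *;o=bot.get_obs();print(*togo(o,.5559,-.0153,.172),o['force'])"
```

```text
[ 0.0012 -0.0004  0.0102] [3.1413 0.     1.5657] [ 0.19118417  0.02697596 -0.26758828]
```

>>> move_tool:
  segments: [0.0012, -0.0004, 0.005, 0, 0, 0, 0.005, 0, 0, 0, 0.003, 0, 0, 0, 0, 0, 0, 0, 0, 0]

```text
t: 17.0
ee_pos: [0.5558, -0.0153, 0.1692]
ee_rot: [3.141, -0.0, 1.566]
force: [0.3, -0.1, -1.1]
width: 0.0256
gripper_force: 25.0
```

>>> move_tool:
  segments: [0, 0, 0.002, 0, 0, 0, 0.002, 0, 0, 0, 0, 0, 0, 0, 0, 0, 0, 0, 0, 0]

```text
t: 17.62
ee_pos: [0.556, -0.0153, 0.1653]
ee_rot: [3.141, -0.0, 1.566]
force: [-0.4, 0.0, 0.7]
width: 0.0258
gripper_force: 25.0
```

```bash
python3 -c "
from h import *;o=bot.get_obs();print(*togo(o,.5559,-.0153,.162),o['force'])"
```

```text
[-0.     -0.0001  0.0033] [ 3.1409e+00 -1.0000e-04  1.5658e+00] [-0.36644692  0.00703193  0.6871097 ]
```

>>> move_tool:
  segments: [0, 0, 0.0017, 0, 0, 0, 0.0016, 0, 0, 0, 0, 0, 0, 0, 0, 0, 0, 0, 0, 0, 0, 0, 0, 0]

```text
t: 18.38
ee_pos: [0.556, -0.0153, 0.1619]
ee_rot: [3.141, -0.0, 1.566]
force: [0.4, 0.4, 0.8]
width: 0.0255
gripper_force: 25.0
```

Run:
```python
from h import *
o=bot.get_obs();f=[o["force"]]
print(o["ee_pos"],o["force"])
o,im,d=snap("wrist");P=cloud("wrist",o,d);e=o["ee_pos"]
for _ in range(4):
    q,_i,_d=snap("wrist");f.append(q["force"])
print(np.mean(f,0),circ(P,(.556,-.0153),.05,.076,.086,d)[0])
_,a,da=snap("scene");cv2.imwrite("pics/s4.png",cv2.resize(np.hstack([a[210:350,230:400],im[140:280,230:400]]),None,fx=2.3,fy=2.3,interpolation=cv2.INTER_CUBIC))
```

```text
[ 0.55596226 -0.01528632  0.16190275] [0.36808995 0.44556668 0.77411972]
[ 1.33572859 -0.25504622  1.40932458] [ 5.558e-01 -1.540e-02  3.310e-02  8.050e-02  3.834e+03]
```

View pics/s4.png

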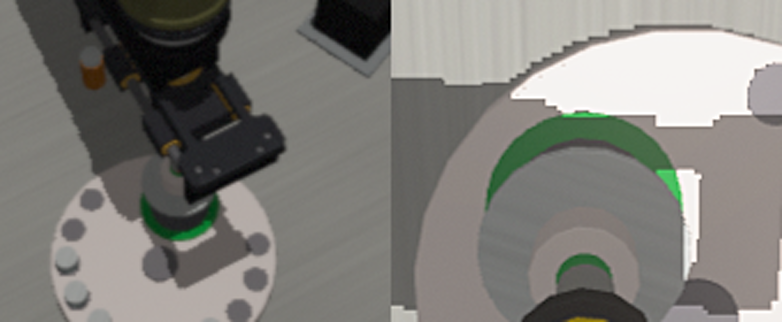

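The picture shows the lid level on the cup, with the probe's nozzle centred on the green spot. The mean force is about 1.4 − (−1.1) ≈ 2.5 N, and the TCP is 6 mm below first contact, so the tip is about half way in.

```bash
python3 -c "
from cell import bot;print(bot.job_done())"
```

```text
the job is handed in; nothing more can be done
None
```

I handed the job in with the lid measured level and fully down on the cup, and the probe held upright on the green spot at about 2.5 N, pushed in roughly 6 mm; the hand-in returned no verdict.

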